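# Start and tighten the microscope eyepiece

## Robot

A 7-joint arm with a two-finger parallel gripper is mounted at the origin on a cart in front of the work surface, level with it; the furniture and walls round the work are solid. World frame = base frame: x ahead of the robot, y to its left, z up, the work surface at z = 0. Lengths are in mm, angles in rad, forces in N, time in s.
With the tool pointing down it reaches from about 425 to 800 mm from the base axis. Payload 8.3 kg.
Tool frame: the origin (TCP) lies midway between the tips of the shut fingers; the grasp point (between the pads) lies robot.pinch_z behind it (robot.pinch_z is the distance from the TCP to the grasp point, in mm); z points along the fingers, y is the line along which they close (so a half turn about z gives the same grasp; the last joint's range is limited). The gripper opens to 85 mm and grips with 20 to 120 N. Pads are 22 mm wide; open, the fingers measure 114 mm over their backs; the gripper's body (76 mm by 85 mm) begins 54 mm behind the grasp point. The pads swing forward as they close: fully open they stand 13 mm farther back than shut.
Start: joints at [1.237, 0.383, 0.016, 1.37, -0.006, 1.388, -0.046], TCP at [167.227, -602.194, 231.279] pointing down, gripper open.
Joint ranges: [-2.95, 2.95], [-0.25, 2.06], [-1.52, 1.56], [0.18, 2.33], [-1.44, 4.58], [0.02, 2.06], [-3.01, 3.01]. Speed limits (rad/s): [2.39, 2.39, 3.01, 3.01, 3.14, 3.14, 3.14].

## Interface

Orientations are given as a unit quaternion [w, x, y, z].
In Python, from bench import robot, read_camera, camera_params gives the robot as it stands (robot), with the cameras as plain functions.
- The arm moves only by the tool steer_hand, called after "Emit:" as a command line: name --argument value ..., lists and objects as JSON in quotes. Schema: {"type":"object","properties":{"moves":{"type":"array","items":{"type":"array","items":{"type":"array","items":{"type":"number"},"minItems":7,"maxItems":7},"minItems":1,"maxItems":20},"minItems":1,"maxItems":1},"only":{"type":"string"},"quiet":{"type":"boolean"},"lines":{"type":"string"}},"required":["moves"],"additionalProperties":false}. moves is a list that holds a single list of rows (three levels of brackets), with 1 to 20 rows, each of 7 numbers: dx, dy, dz in mm, then a rotation vector rx, ry, rz in rad, then the finger opening in mm; each row shifts and turns the commanded pose from where the row before left it, along the tool's axes as they then stand; what a row does not reach is not made up. A row lasts 1/12 s, in which the tool goes at most 41.7 mm and 0.125 rad, less where a joint would pass 70% of its speed; a pose out of reach is approached as far as the arm can. The fingers move at their own pace and stop on an object; the grip force is fixed at half the most. Time passes only in rows, so rows that do not move let the fingers close. The tool returns the time, the measured TCP pose, the force, the opening and the grip force at its end. only (a regular expression) keeps the lines of the reply that match it, lines (a string "A,B") keeps lines A to B, and quiet returns only ok. Input that does not fit is refused with a message, and nothing moves.
- robot.state(): the state, without advancing time (a new reading comes with each control period).
- read_camera(name): name is "scene" or "side" or "wrist"; returns the picture (480x640x3 uint8, red, green, blue); there is no depth.
- camera_params(name): a dict with "vertical_fov" (degrees; the focal length in pixels is half the picture's height over the tangent of half this angle, whatever the lens; pixels are square), "cx", "cy" (the principal point, pixels), "R" (3x3) and "t" (3): a world point X has camera coordinates R X + t. Camera axes: x right, y down, z forward; pixel columns grow to the right and rows downward; lengths in mm; the calibration is good to about 2 mm. A picture is of the moment at which its call begins: read the wrist's pose just before it. camera_params takes no time and is no camera call; for the wrist camera it gives the pose at the moment of the call.
- robot.hand_in(): hands the job in; it is judged then, once.
The state is a dict: "time_s": time; "joints": joint angles; "qd": joint speeds; "effort": joint torques, N m; "tool_pos": TCP position; "tcp_rot": TCP orientation; "contact_force": force on the tool from outside, world axes, zero at the start; "torque": the same for the moment, N m; "opening": finger opening in mm; "grip_force": force on a finger pad.
Only numpy, scipy, OpenCV 4.12 (cv2) and the standard library are available. Lean on these libraries where they do the work, as an engineer would, in place of code of your own. Each camera call takes 0.05 s, during which the arm holds its last target. There are 200 camera calls.

## Task

First pull the red dust cap off the microscope's eyepiece and put the cap in the blue tray. The eyepiece is still sitting on top of its thread: turn it backward (counter-clockwise, looking down on it) until it drops a step into the thread, then screw it forward (clockwise) until it is fully home, and let go. Leave the flux bottle, the solder spool and the side cutters where they are.

Things in the scene. Friction and masses are not known exactly. Their poses are not given: they have to be found in the camera images.
- microscope: White bench microscope, fixed to the bench, base plate 170 x 140 mm. Origin on the bench under its middle; its -x axis is its front, roughly towards the robot, z up. A viewing tube leans 32 degrees from vertical towards its front, ends in a dark flange and carries the black eyepiece.
- flange (a point): Centre of the face of the tube's dark flange (74 mm across), 0.166 m above the bench; z points out along the tube axis, 32 degrees from vertical. A yellow line is on its face at its front (-x) side, showing where the eyepiece's yellow line must come for it to drop into the thread.
- eyepiece_top (a point): Centre of the eyepiece's upper end face: a rigid black barrel 58 mm across, 70 mm long, grip anywhere on its side. z points out along the tube; axes turn with it; yellow line on its -x side. Captive: it only turns about and slides along the tube axis, and cannot be pulled off. It sinks by its own weight (2 N along the axis), so it drops when the gripper lets go of it, not while held.
- eyepiece (a joint): Height of the eyepiece along the tube axis, m: about 0.012 sitting on top of the thread (start), about 0.004 just after it has dropped the 8 mm step, then sinking 2 mm per radian as it is screwed in, 0 when fully home (its lower end is then 2 mm clear of the flange face, its upper end 72 mm).
- eyepiece_turn (a joint): Turn of the eyepiece, rad, growing clockwise (screwing in) looking down on its end face; 0 when the yellow lines meet. It starts at 0.7 to 1.7, on top of the thread, and drops only between -0.25 (backward stop) and 0.2. Once dropped it is home at its forward stop, 2.2 to 2.25. Turned forward without dropping it meets that stop still on top. Friction 0.06 N m; stays where left.
- dust_cap: Loose red plastic dust cap, 65 mm in diameter, 35 g, pushed loosely over the eyepiece's upper end (10 mm overlap, 1.5 mm play) and leaning with it. Origin at the centre of its open lower rim; z along its axis out of its top. Disc top at z = 14 mm; on it stands a pull rib 12 mm thick (along the cap's y), 44 mm long (along its x), from z = 14 to 37 mm.
- tray_in (a point): Centre of the inner floor of the blue open tray, fixed to the bench, 150 mm (its x) by 170 mm (its y) outside, 50 mm high, walls 4 mm. z up.
- flux_bottle: Amber flux bottle with a black and white nozzle, 30 mm in diameter, 88 mm high, standing on the bench. Origin at the centre of its foot.
- solder_spool: Spool, 55 mm in diameter, 50 mm high, black flanges, standing on the 3 mm cutting mat. Origin at the centre of its underside.
- side_cutter: Red-handled side cutters, 130 mm long (y), 43 mm wide, 10 mm high, lying on the bench. Origin under the middle.

How it is judged (in metres and radians):
On the way, in this order (a step that is already met when the one before it is completed fails the run):
1. the dust cap lies in the tray (x of dust_cap in the frame of tray_in between -0.071 and 0.071 m and y of dust_cap in the frame of tray_in between -0.081 and 0.081 m and z of dust_cap in the frame of tray_in below 0.045 m and linear speed of dust_cap below 0.05 m/s and contact force between the fingers and dust_cap below 0.1 N), for 0.2 s.
2. the eyepiece, turned backward, has dropped the step into its thread (value of joint eyepiece below 0.0065 m and value of joint eyepiece_turn below 0.5 rad), for 0.1 s.
3. the eyepiece is screwed fully home (value of joint eyepiece below 0.0015 m and value of joint eyepiece_turn above 2 rad), for 0.2 s.
At the end, for the whole second after the job is handed in: The eyepiece is screwed home (turn above 2.0 rad and less than 1.5 mm above its lowest position) and at rest; the dust cap lies still inside the tray (its origin within the walls and under 45 mm above the tray's floor) (all of step 3 and velocity of joint eyepiece_turn between -0.05 and 0.05 rad/s and x of dust_cap in the frame of tray_in between -0.071 and 0.071 m and y of dust_cap in the frame of tray_in between -0.081 and 0.081 m and z of dust_cap in the frame of tray_in below 0.045 m and linear speed of dust_cap below 0.02 m/s); the robot touches nothing.
It fails at once if a bystander (flux bottle, solder spool, side cutters) pushed more than 30 mm or the bottle or spool tipped over (distance of any of flux_bottle, solder_spool, side_cutter from where it was at the start of the episode above 0.03 m or angle between any of flux_bottle, solder_spool's own z axis and vertical above 0.5 rad).
It also fails if it takes over 72 s, if anything falls off the work surface, if the arm or the gripper's body presses on something with over 40 N, if the wrist force passes 120 N, or if a joint passes its speed limit or range.

## Working session

There is one attempt and no reset: what is moved stays moved. The work goes in short steps, Python scripts to look and compute and a tool call to move; the robot and the scene stay as the last step left them, time stands still between calls to the robot, and variables do not carry over. Pictures are saved under pics/ and viewed, at most 12 in all, crops included, and the job is handed in when it is done.

```bash
ls; mkdir -p pics; python3 - <<'E'
from bench import robot, read_camera, camera_params
import cv2,numpy as np
s=robot.state();print(s,robot.pinch_z)
for n in("scene","side"):
    cv2.imwrite(f"pics/{n}0.png",read_camera(n)[:,:,::-1]);p=camera_params(n);print(n,p)
E
```

```text
bench.py
pics
{'time_s': 0.0, 'joints': array([ 1.23708907,  0.38424922,  0.01638218,  1.37116577, -0.00630472,
        1.38820596, -0.04647111]), 'qd': array([-0.00176233, -0.00070633, -0.00051863, -0.00034211,  0.00090498,
       -0.0014381 , -0.00024725]), 'effort': array([ 1.32840352e-03, -6.27587485e+01,  8.45468938e-01, -3.71822655e+01,
        1.67999358e-02,  1.42589470e-02, -2.11919161e-05]), 'tool_pos': array([ 167.08796223, -601.72193091,  230.26678592]), 'tcp_rot': array([-9.77885918e-04,  9.90840764e-01,  1.35031854e-01, -1.51009534e-04]), 'contact_force': array([ 0.06340775, -0.21548894,  0.18084459]), 'torque': array([-0.02032908,  0.01632551, -0.01264233]), 'grip_force': 0.0, 'opening': 85.50854090642733} 18.700000000000003
scene {'vertical_fov': 55.192711490596636, 'cx': 319.70828670297414, 'cy': 245.67850441392125, 'R': array([[-0.45746249, -0.88906948,  0.0168384 ],
       [-0.68074212,  0.33796085, -0.64990201],
       [ 0.57211732, -0.3087684 , -0.75983146]]), 't': array([281.7794642 , 402.95644294, 905.21782598])}
side {'vertical_fov': 53.66072738121263, 'cx': 317.2615452383464, 'cy': 241.2846937470414, 'R': array([[-0.94260422, -0.33388043, -0.00459732],
       [-0.12722846,  0.37185011, -0.91953272],
       [ 0.3087235 , -0.86617051, -0.39298658]]), 't': array([481.99943727, 164.1071723 , 857.29008107])}
```

View pics/scene0.png

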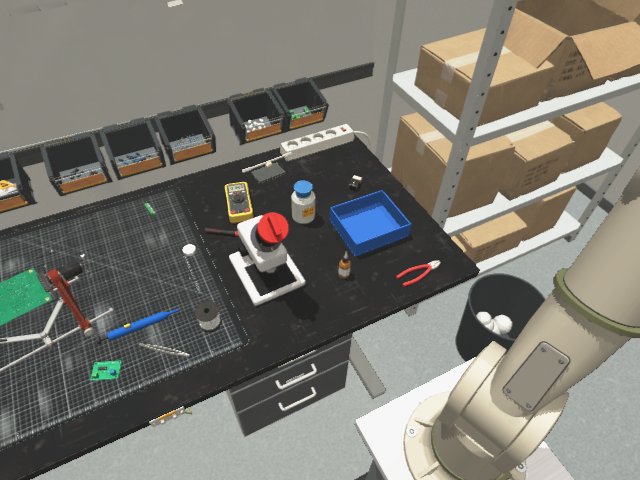

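View pics/side0.png

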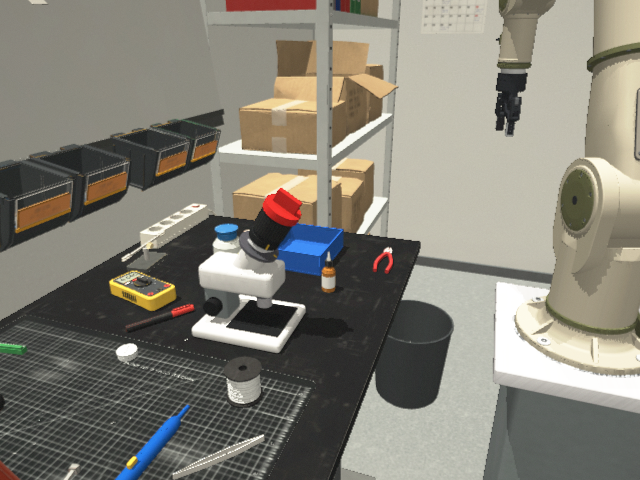

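The scene view has the microscope with its red cap at about (272,228), the tray at (370,222), the bottle at (345,268), the cutters at (418,272) and the spool at (207,315). In the side view the cap is at (282,207), the tray at (310,247) and the bottle at (328,275). I'll enlarge both around the microscope and tray.

```bash
python3 - <<'E'
import cv2,numpy as np
a=cv2.imread("pics/scene0.png")[175:325,220:420];b=cv2.imread("pics/side0.png")[180:330,190:350]
cv2.imwrite("pics/cs.png",cv2.resize(a,None,fx=4,fy=4,interpolation=cv2.INTER_CUBIC))
cv2.imwrite("pics/cd.png",cv2.resize(b,None,fx=4,fy=4,interpolation=cv2.INTER_CUBIC))
E
cat > h.py <<'E'
from bench import robot, read_camera, camera_params
import cv2,numpy as np
from scipy.spatial.transform import Rotation as Ro
def P(n,p=None):
    p=p or camera_params(n);f=240/np.tan(np.radians(p["vertical_fov"]/2))
    return np.array([[f,0,p["cx"]],[0,f,p["cy"]],[0,0,1]])@np.c_[p["R"],p["t"]]
def tri(ob):  # [(P,(u,v)),...]
    A=np.vstack([np.array([u*M[2]-M[0],v*M[2]-M[1]]) for M,(u,v) in ob])
    x=np.linalg.lstsq(A[:,:3],-A[:,3],rcond=None)[0]
    for M,(u,v) in ob:
        q=M@np.r_[x,1];q=q[:2]/q[2]
    return x,np.round(q-[u,v],1)
def onz(M,uv,z):
    u,v=uv;A=np.array([u*M[2]-M[0],v*M[2]-M[1]])
    return np.r_[np.linalg.solve(A[:,:2],-A[:,3]-A[:,2]*z),z]
def proj(M,X):
    q=M@np.r_[X,1];return q[:2]/q[2]
def rot(s=None):
    s=s or robot.state();w,x,y,z=s["tcp_rot"];return Ro.from_quat([x,y,z,w])
def delta(pos,R):  # world target TCP pos, Rotation -> tool-frame shift now & rotvec (tool)
    s=robot.state();r=rot(s)
    return r.inv().apply(np.array(pos)-s["tool_pos"]),(r.inv()*R).as_rotvec()
E
```

```text
(no output)
```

View pics/cs.png

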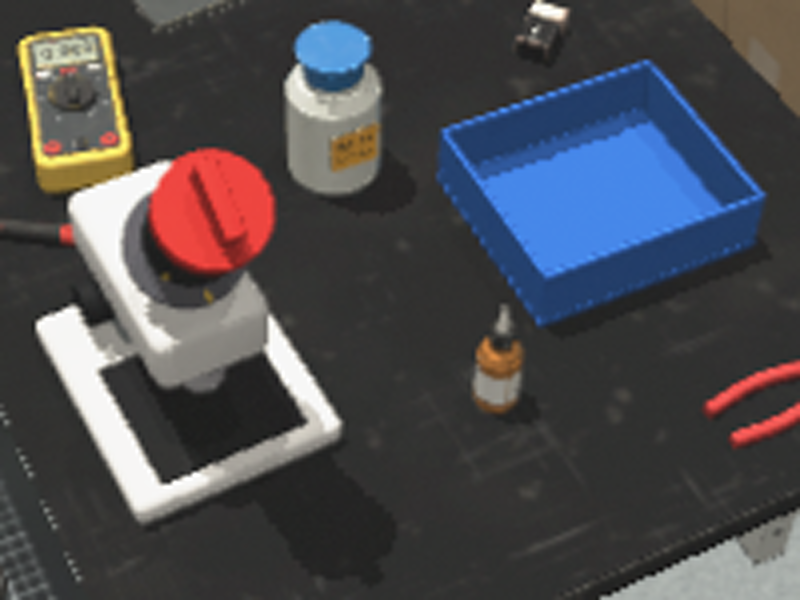

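View pics/cd.png

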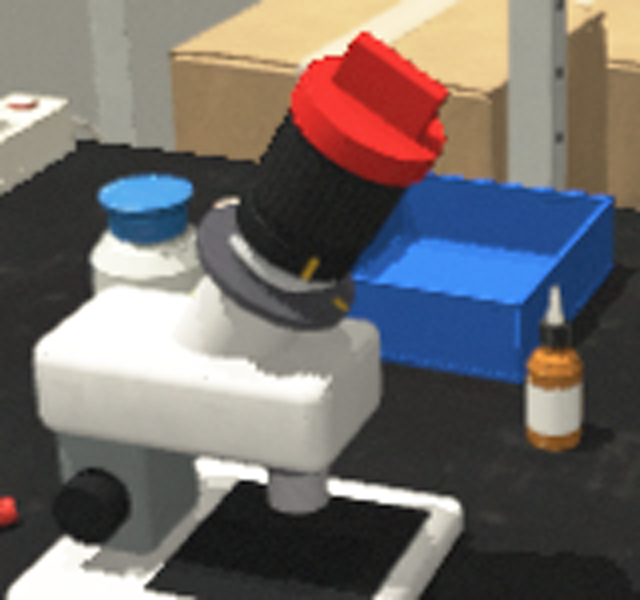

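The scene crop shows the tray rim corners at crop (443,132), (648,62), (763,197) and (540,275). The cap disc centre is near (211,211), with the rib running from (203,153) to (234,240). The flange mark is at (209,296) and the eyepiece mark at (167,275). In the side crop the flange mark is at (341,303), the eyepiece mark at (310,268) and the rib top edge runs from (365,33) to (447,93).

```bash
python3 - <<'E'
from h import *
S,D=P("scene"),P("side")
s=lambda u,v:(u/4+220,v/4+175)
d=lambda u,v:(u/4+190,v/4+180)
for n in("scene","side"):
    p=camera_params(n);print(n,-p["R"].T@p["t"])
for c in[(443,132),(648,62),(763,197),(540,275)]:
    X=onz(S,s(*c),50);q=proj(D,X);print("tray",X.round(),((q-[190,180])*4).round())
for n,c in[("baseFR",(340,425)),("baseFL",(146,507)),("baseBL",(38,322))]:
    X=onz(S,s(*c),15);q=proj(D,X);print(n,X.round(),((q-[190,180])*4).round())
print("tip",tri([(S,s(505,308)),(D,d(555,290))]))
print("fl mark",tri([(S,s(209,296)),(D,d(341,303))]))
print("eye mark",tri([(S,s(167,275)),(D,d(310,268))]))
print("rib far",tri([(S,s(193,155)),(D,d(365,33))]),tri([(S,s(212,150)),(D,d(365,33))]))
print("rib near",tri([(S,s(243,232)),(D,d(447,93))]),tri([(S,s(224,243)),(D,d(447,93))]))
print("bottle",onz(S,s(497,408),0),tri([(S,s(497,340)),(D,d(553,347))]))
E
```

```text
scene [-114.67783913  393.84067823  944.95046812]
side [210.54821806 842.46629798 490.02131511]
tray [667. -60.  50.] [288. 264.]
tray [ 665. -225.   50.] [402. 168.]
tray [ 518. -223.   50.] [618. 196.]
tray [525. -54.  50.] [519. 302.]
baseFR [498. 102.  15.] [464. 504.]
baseFL [495. 233.  15.] [360. 657.]
baseBL [660. 242.  15.] [ 13. 596.]
tip (array([487.33769186,  -5.06206866,  83.61499253]), array([0.1, 0.1]))
fl mark (array([526.12880318, 170.48284218, 147.10064796]), array([0.3, 0.3]))
eye mark (array([529.5780658 , 192.38475743, 172.45123347]), array([0.2, 0.1]))
rib far (array([510.68552559, 175.89213735, 272.70644466]), array([-1.3, -1.1])) (array([515.18067667, 164.18497947, 268.28368688]), array([-0.8, -0.7]))
rib near (array([477.86820474, 165.58152934, 245.84198561]), array([0.1, 0.1])) (array([472.29385914, 178.6129827 , 250.22702665]), array([0.3, 0.3]))
bottle [474.95984711   1.82748597   0.        ] (array([487.75298953,  -1.99030078,  52.67246856]), array([-0.1, -0.1]))
```

Triangulation puts the flange centre at about (554,171.5,166) and the microscope yaw at about 0.04 rad. The rib top centre comes out at about (494,171,259), which agrees with 111 mm along the axis. The eyepiece turn is about 0.92 rad and the tray centre is near (594,-141).

```bash
cat >> h.py <<'E'
YAW=.04;T=np.radians(32)
C=np.array([554,171.5,166.])
A=np.array([-np.sin(T)*np.cos(YAW),-np.sin(T)*np.sin(YAW),np.cos(T)])
def RT(psi=0):  # tool z=-A, x up-forward, turned clockwise psi
    Y=np.array([np.sin(YAW),-np.cos(YAW),0]);X=np.cross(Y,-A)
    return Ro.from_matrix(np.c_[X,Y,-A])*Ro.from_rotvec([0,0,psi])
def show(pos,R=None):
    t,r=delta(pos,R or rot());print("shift",t.round(1),"rot",r.round(3))
E
python3 - <<'E'
from h import *
show([500,-250,380],RT()); r=rot()
print(r.inv().apply([-70,400,20]))
E
```

```text
shift [ 414.9 -250.1 -149.2] rot [-0.066  0.556  0.224]
[  39.57685569 -404.18001644  -19.29214352]
```

Emit:
steer_hand --moves '[[[32,-19,-11.5,0,0,0,85],[32,-19,-11.5,0,0,0,85],[32,-19,-11.5,0,0,0,85],[32,-19,-11.5,0,0,0,85],[32,-19,-11.5,0,0,0,85],[32,-19,-11.5,0,0,0,85],[32,-19,-11.5,0,0,0,85],[32,-19,-11.5,0,0,0,85],[32,-19,-11.5,0,0,0,85],[32,-19,-11.5,0,0,0,85],[32,-19,-11.5,0,0,0,85],[32,-19,-11.5,0,0,0,85],[32,-19,-11.5,0,0,0,85],[0,0,0,0,0,0,85]]]'

```text
time_s: 1.27
tool_pos: [507.1, -244.9, 382.3]
tcp_rot: [-0.001, 0.99, 0.141, 0.002]
contact_force: [0.3, 2.2, -1.2]
opening: 85.1
grip_force: 0.0
```

```bash
python3 - <<'E'
from h import *
print(robot.state()["joints"].round(2)); show([440,172,390],RT())
E
```

```text
[ 0.62  0.24 -0.29  1.23  0.07  1.67 -0.94]
shift [  51.9 -419.    -6.6] rot [-0.07   0.551  0.236]
```

Emit:
steer_hand --moves '[[[5,-38,0,0,0,0,85],[5,-38,0,0,0,0,85],[5,-38,0,0,0,0,85],[5,-38,0,0,0,0,85],[5,-38,0,0,0,0,85],[5,-38,0,0,0,0,85],[5,-38,0,0,0,0,85],[5,-38,0,0,0,0,85],[5,-38,0,0,0,0,85],[5,-38,0,0,0,0,85],[5,-38,0,0,0,0,85],[0,0,0,-0.014,0.11,0.047,60],[0,0,0,-0.014,0.11,0.047,60],[0,0,0,-0.014,0.11,0.047,60],[0,0,0,-0.014,0.11,0.047,60],[0,0,0,-0.014,0.11,0.047,60],[0,0,0,0,0,0,60]]]'

```text
time_s: 2.68
tool_pos: [445.5, 166.4, 383.1]
tcp_rot: [0.004, 0.98, 0.051, 0.191]
contact_force: [0.3, 0.0, -0.2]
opening: 59.9
grip_force: 0.0
```

```bash
python3 - <<'E'
from h import *
print(robot.state()["joints"].round(2)); show(C+170*A,RT())
cv2.imwrite("pics/w1.png",read_camera("wrist")[:,:,::-1])
M=P("wrist")
for k in(84,111):print(proj(M,C+k*A))
for y in(-22,22):print(proj(M,C+111*A+RT().apply([y,0,0])))
E
```

```text
[-0.04 -0.25 -0.41  1.75  0.06  1.27 -1.93]
shift [-10.1  -1.7  74.5] rot [-0.002  0.174  0.066]
[332.2946532  213.47296593]
[332.07686    227.86292875]
[330.28098397 251.79503547]
[334.01149407 202.08171203]
```

View pics/w1.png

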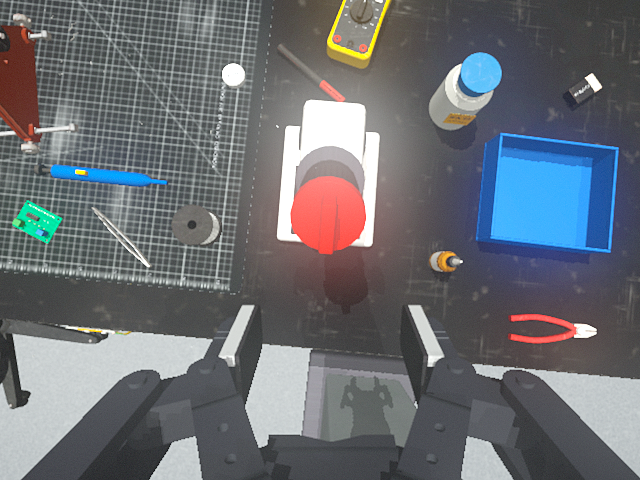

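The wrist view shows the cap disc centred at about (329,214). The rib runs from (331,193) to (326,254), about 3 px left of prediction, so about 2.5 mm more +y. The tilt stalled because j2 is at its limit, so I'll go lower and correct C.

```bash
sed -i 's/C=np.array(\[554,171.5,166.\])/C=np.array([554,173.5,166.])/' h.py
```

Emit:
steer_hand --moves '[[[-3,-1,18,0,0,0,60],[-3,-1,18,0,0,0,60],[-3,-1,18,0,0,0,60],[-3,-1,18,0,0,0,60],[0,0,0,0,0.09,0.033,60],[0,0,0,0,0.09,0.033,60],[0,0,0,0,0,0,60]]]'

```text
time_s: 3.32
tool_pos: [468.2, 172.3, 309.6]
tcp_rot: [0.003, 0.97, 0.03, 0.242]
contact_force: [-1.6, 0.7, -0.9]
opening: 59.6
grip_force: 0.0
```

```bash
python3 - <<'E'
from h import *
print(robot.state()["joints"].round(2)); show(C+140*A,RT())
E
```

```text
[-0.31 -0.25 -0.24  1.96  0.22  1.01 -2.14]
shift [-1.4  1.9 27.5] rot [0.01  0.071 0.026]
```

Emit:
steer_hand --moves '[[[-1,1,14,0,0.02,0,60],[-1,1,14,0,0.02,0,60],[0,0,0,0.01,0.04,0.026,60],[0,0,0,0,0,0,60],[0,0,0,0,0,0,60]]]'

```text
time_s: 3.73
tool_pos: [483.9, 169.3, 285.0]
tcp_rot: [-0.004, 0.96, 0.017, 0.278]
contact_force: [0.0, -0.3, 0.5]
opening: 60.1
grip_force: 0.0
```

```bash
python3 - <<'E'
from h import *
print(robot.state()["joints"].round(2)); show(C+97*A,RT())
cv2.imwrite("pics/w2.png",read_camera("wrist")[:,:,::-1])
M=P("wrist")
for y in(-22,22):
  for z in (-6,6):print(proj(M,C+111*A+RT().apply([y,z,0])).round())
E
```

```text
[-0.35 -0.25 -0.21  2.05  0.29  0.87 -2.24]
shift [-3.7 -1.5 41.1] rot [ 0.004 -0.005 -0.003]
[321. 332.]
[343. 332.]
[320. 256.]
[344. 256.]
```

View pics/w2.png

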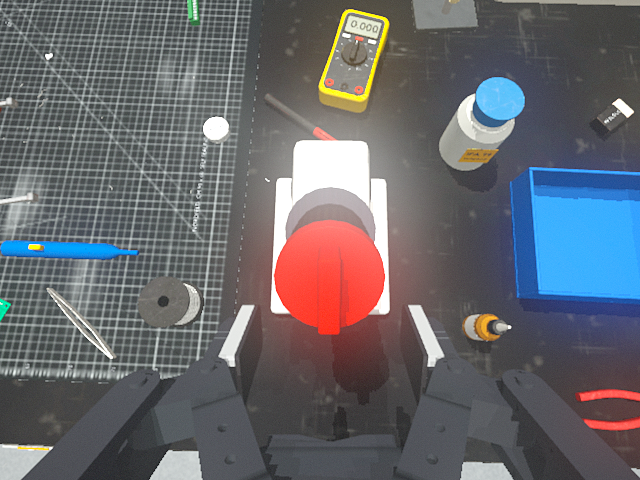

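The rib top runs from (329,250) to (330,334), which matches prediction within about 2 px. Descending to grip.

Emit:
steer_hand --moves '[[[-1,-0.6,12,0,0,0,50],[-1,-0.6,12,0,0,0,50],[-1,-0.6,12,0,0,0,50],[-0.7,-0.5,11,0,0,0,50],[0,0,0,0,0,0,50],[0,0,0,0,0,0,5],[0,0,0,0,0,0,5],[0,0,0,0,0,0,5],[0,0,0,0,0,0,5],[0,0,0,0,0,0,5],[0,0,0,0,0,0,5],[0,0,0,0,0,0,5],[0,0,0,0,0,0,5]]]'

```text
time_s: 4.87
tool_pos: [506.4, 172.0, 244.6]
tcp_rot: [-0.004, 0.96, 0.016, 0.28]
contact_force: [-1.7, -5.7, 4.5]
opening: 10.5
grip_force: 59.5
```

```bash
python3 - <<'E'
from h import *
s=robot.state();print(s["joints"].round(2),rot().inv().apply(s["contact_force"])); show(C+91*A,RT())
E
```

```text
[-0.34 -0.17 -0.21  2.08  0.35  0.76 -2.29] [ 0.85562676  5.64608725 -4.82814318]
shift [-1.2  0.4  0.8] rot [ 0.004 -0.009 -0.005]
```

Emit:
steer_hand --moves '[[[0,0,-4,0,0,0,5],[0,0,-6,0,0,0,5],[0,0,-8,0,0,0,5],[0,0,-10,0,0,0,5],[0,0,-12,0,0,0,5],[0,0,0,0,0,0,5]]]'

```text
time_s: 5.37
tool_pos: [484.2, 173.8, 280.0]
tcp_rot: [-0.006, 0.96, 0.018, 0.281]
contact_force: [0.3, -0.4, 0.7]
opening: 10.5
grip_force: 58.9
```

```bash
python3 - <<'E'
from h import *
s=robot.state();print(s["joints"].round(2))
im=read_camera("side")[:,:,::-1]
cv2.imwrite("pics/s1.png",cv2.resize(im[120:320,160:400],None,fx=2.5,fy=2.5))
show([480,100,330])
E
```

```text
[-0.35 -0.25 -0.22  2.06  0.3   0.85 -2.25]
shift [ 21.5  73.2 -47. ] rot [0. 0. 0.]
```

View pics/s1.png

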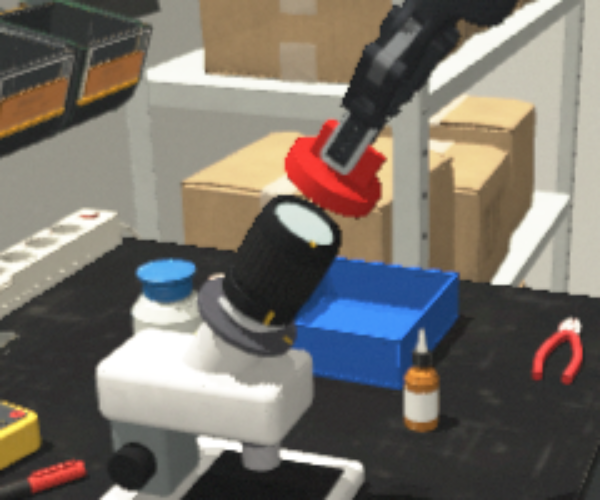

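The cap is off and clear of the eyepiece, whose white face is at crop (305,224). Carrying the cap to the tray.

Emit:
steer_hand --moves '[[[0,20,-8,0,0,0,5],[0,30,-4,0,0,0,5],[0,38,0,0,0,0,5],[0,38,0,0,0,0,5],[0,38,0,0,0,0,5],[0,38,0,0,0,0,5],[0,38,0,0,0,0,5],[0,38,0,0,0,0,5],[0,30,0,0,0,0,5],[0,8,0,0,-0.11,0,5],[0,0,0,0,-0.11,0,5],[0,0,0,0,-0.11,0,5],[0,0,0,0,-0.11,0,5],[0,0,0,0,-0.11,0,5],[0,0,0,0,0,0,5]]]'

```text
time_s: 6.67
tool_pos: [524.8, -130.3, 276.4]
tcp_rot: [0.004, 1.0, 0.017, -0.01]
contact_force: [-1.6, 0.6, -1.9]
opening: 10.6
grip_force: 58.9
```

```bash
python3 - <<'E'
from h import *
s=robot.state();print(s["joints"].round(2))
D=P("side");S=P("scene")
print("eyetop meas",(282,209.6),"pred",[proj(D,C+k*A).round(1) for k in(84,87)])
im=read_camera("scene")[:,:,::-1];cv2.imwrite("pics/sc2.png",cv2.resize(im[190:290,230:350],None,fx=5,fy=5))
print("scene pred",(proj(S,C+84*A)-[230,190])*5)
show([594,-141,60])
E
```

```text
[ 0.11  0.2   0.07  1.51 -0.    1.45 -1.35]
eyetop meas (282, 209.6) pred [array([282.4, 207.5]), array([283.3, 206.1])]
scene pred [210.29375947 182.9771962 ]
shift [ 72.1  10.7 216.1] rot [0. 0. 0.]
```

View pics/sc2.png

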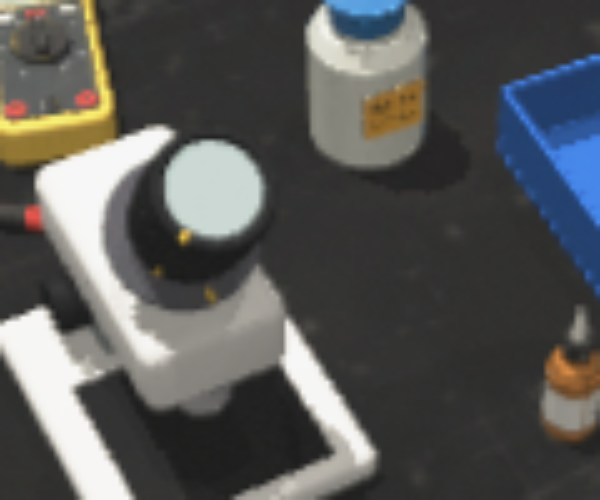

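The eyepiece top face centre is at crop (214,188), about 1 px from prediction. Lowering the cap into the tray.

Emit:
steer_hand --moves '[[[12,2,25,0,0,0,5],[12,2,25,0,0,0,5],[12,2,30,0,0,0,5],[12,2,35,0,0,0,5],[12,2,35,0,0,0,5],[12,1,35,0,0,0,5],[0,0,30,0,0,0,5],[0,0,20,0,0,0,5],[0,0,7,0,0,0,5],[0,0,0,0,0,0,5],[0,0,0,0,0,0,40],[0,0,0,0,0,0,40],[0,0,0,0,0,0,40],[0,0,0,0,0,0,40]]]'

```text
time_s: 7.88
tool_pos: [594.6, -143.1, 39.6]
tcp_rot: [0.005, 1.0, 0.015, -0.002]
contact_force: [0.4, -0.6, 0.1]
opening: 40.1
grip_force: 0.0
```

```bash
python3 - <<'E'
from h import *
s=robot.state();print(s["joints"].round(2))
X,e=tri([(P("side"),(282,209.6)),(P("scene"),(272.8,227.6))]);print(X,e,C+84*A)
E
```

```text
[ 0.13  0.51  0.07  1.63 -0.03  1.   -1.34]
[510.87754507 169.96160699 232.59009336] [-0.1 -0.2] [509.52238763 171.71994604 237.23604008]
```

Emit:
steer_hand --moves '[[[0,0,-20,0,0,0,40],[0,0,-30,0,0,0,40],[0,0,-35,0,0,0,60],[0,0,-35,0,0,-0.12,85],[0,0,-35,0,0,-0.12,85],[0,0,-35,0,0,-0.12,85],[0,0,-35,0,0,-0.12,85],[0,0,-35,0,0,-0.12,85],[0,0,-35,0,0,-0.12,85],[0,0,-30,0,0,-0.12,85],[0,0,0,0,0,-0.12,85],[0,0,0,0,0,-0.12,85],[0,0,0,0,0,-0.12,85],[0,0,0,0,0,-0.12,85],[0,0,0,0,0,-0.12,85],[0,0,0,0,0,-0.12,85],[0,0,0,0,0,0,85]]]'

```text
time_s: 9.3
tool_pos: [596.0, -140.0, 363.6]
tcp_rot: [0.001, 0.698, 0.716, -0.006]
contact_force: [-0.3, -0.3, -0.0]
opening: 85.3
grip_force: 0.0
```

```bash
sed -i 's/554,173.5,166/554,172.5,165/' h.py
python3 - <<'E'
from h import *
s=robot.state();print(s["joints"].round(2))
im=read_camera("scene")[:,:,::-1];cv2.imwrite("pics/sc3.png",cv2.resize(im[150:330,250:450],None,fx=3,fy=3))
show([500,150,345],RT(-1.9))
print(RT(-1.9).inv().apply(C+135*A-[500,150,345]))
E
```

```text
[ 0.27  0.35 -0.15  1.13  0.06  1.67  0.17]
shift [291.8 -90.8  16.5] rot [-0.563 -0.078 -0.34 ]
[ 35.02862824 -39.67036655  46.71820828]
```

View pics/sc3.png

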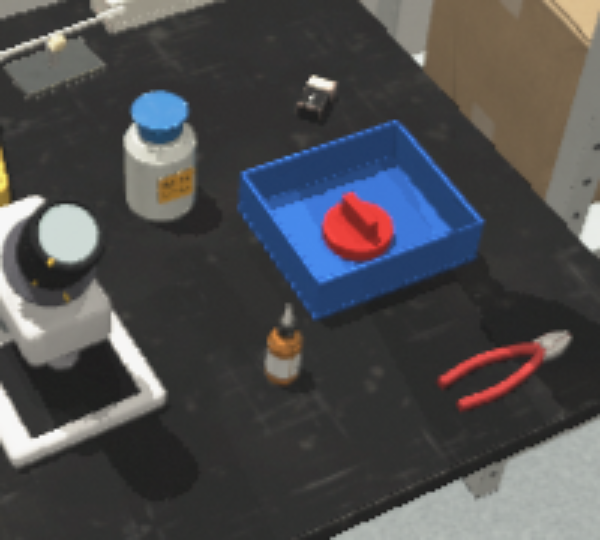

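The cap lies flat in the tray at about (357,228). Going back to the eyepiece.

Emit:
steer_hand --moves '[[[25,-9,0,0,0,0,85],[38,-14,0,0,0,0,85],[38,-14,0,0,0,0,85],[38,-14,0,0,0,0,85],[38,-14,0,0,0,0,85],[38,-14,0,0,0,0,85],[38,-14,0,0,0,0,85],[38,-14,0,0,0,0,85],[15,-8,0,0,0,0,85],[0,0,0,-0.11,0,0,85],[0,0,0,-0.11,0,0,85],[0,0,0,-0.11,0,0,85],[0,0,0,-0.11,0,0,85],[0,0,0,0,0,0,85]]]'

```text
time_s: 10.52
tool_pos: [471.4, 164.0, 359.4]
tcp_rot: [0.155, 0.683, 0.697, 0.151]
contact_force: [-0.1, -0.2, -0.5]
opening: 85.2
grip_force: 0.0
```

```bash
python3 - <<'E'
from h import *
s=robot.state();print(s["joints"].round(2))
show(C+135*A,RT(-1.56))
E
```

```text
[-0.07 -0.23 -0.39  1.81  0.12  1.16 -0.48]
shift [  6.2 -23.6  77.1] rot [-0.122  0.02  -0.004]
```

Emit:
steer_hand --moves '[[[1.5,-6,15,0,0,0,85],[1.5,-6,20,0,0,0,85],[1.5,-6,20,0,0,0,85],[1.5,-5,20,0,0,0,85],[0,0,0,-0.06,0.01,0,85],[0,0,0,-0.06,0.01,0,85],[0,0,0,0,0,0,85]]]'

```text
time_s: 11.1
tool_pos: [484.4, 168.8, 282.1]
tcp_rot: [0.187, 0.672, 0.688, 0.198]
contact_force: [-0.9, 0.1, -0.2]
opening: 85.0
grip_force: 0.0
```

```bash
python3 - <<'E'
from h import *
s=robot.state();print(s["joints"].round(2))
show(C+110*A,RT(-1.56))
im=read_camera("wrist")[:,:,::-1];cv2.imwrite("pics/w3.png",im)
M=P("wrist");print(proj(M,C+84*A).round(),proj(M,C+80*A).round(),proj(M,robot.state()["tool_pos"]-30*A).round())
print([proj(M,C+84*A+RT(-1.56).apply(v)).round() for v in([29,0,0],[-29,0,0],[0,29,0],[0,-29,0])])
E
```

```text
[-0.08 -0.25 -0.42  2.04  0.19  0.85 -0.58]
shift [ 0.8 -2.8 26.3] rot [-0.007 -0.001 -0.006]
[326. 270.] [326. 268.] [332. 289.]
[array([325., 222.]), array([326., 314.]), array([375., 270.]), array([276., 270.])]
```

View pics/w3.png

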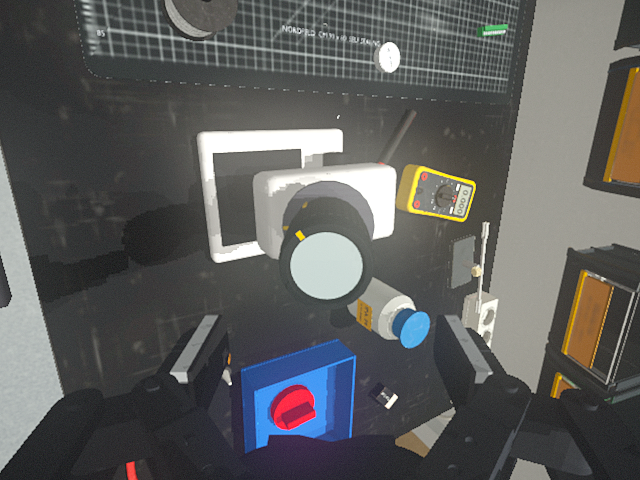

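The eyepiece top is centred at about (325,264) and 93 px wide. The yellow mark is at (300,236). I'll combine three views to fix the axis.

```bash
python3 - <<'E'
from h import *
M=P("wrist")
o=[(P("side"),(282,209.6)),(P("scene"),(272.8,227.6)),(M,(325,265))]
X,e=tri(o);print(X)
for m,uv in o:print(proj(m,X)-uv)
print("along",(X-C)@A,"tool perp",RT(-1.56).inv().apply(X-C-A*((X-C)@A)))
p=camera_params("wrist");print(240/np.tan(np.radians(p["vertical_fov"]/2)),(p["R"]@X+p["t"]))
show(X-10*A,RT(-1.56))
E
```

```text
[510.71241845 170.88625757 232.80876914]
[0.06165399 0.23261112]
[-0.47140758 -0.07262187]
[-0.53472989  2.70037053]
along 80.45986925308068 tool perp [ 1.09923045e-01 -8.03374242e-01 -5.31972624e-15]
365.8485339784749 [ -3.80995817  15.26290454 216.81047024]
shift [ 0.8 -4.2 66.4] rot [-0.008 -0.001 -0.006]
```

Emit:
steer_hand --moves '[[[0.8,-4.2,10,-0.008,0,-0.006,85],[0,0,12,0,0,0,85],[0,0,12,0,0,0,85],[0,0,12,0,0,0,85],[0,0,12,0,0,0,85],[0,0,12,0,0,0,85],[0,0,0,0,0,0,85]]]'

```text
time_s: 11.73
tool_pos: [519.6, 170.9, 219.9]
tcp_rot: [0.189, 0.67, 0.69, 0.199]
contact_force: [-0.5, 0.7, 0.1]
opening: 85.3
grip_force: 0.0
```

```bash
python3 - <<'E'
from h import *
s=robot.state();print(s["joints"].round(2))
show(C+80.5*A-48*A-.8*RT(-1.56).apply([0,1,0]),RT(-1.56))
E
```

```text
[-0.05 -0.12 -0.45  2.08  0.3   0.69 -0.67]
shift [ 0.2 -0.6 32.3] rot [-0.002 -0.     0.   ]
```

Emit:
steer_hand --moves '[[[0.2,-0.6,11,0,0,0,85],[0,0,11,0,0,0,85],[0,0,10,0,0,0,85],[0,0,0,0,0,0,85],[0,0,0,0,0,0,70],[0,0,0,0,0,0,62],[0,0,0,0,0,0,50],[0,0,0,0,0,0,50],[0,0,0,0,0,0,50]]]'

```text
time_s: 12.48
tool_pos: [535.2, 172.7, 195.1]
tcp_rot: [0.19, 0.668, 0.69, 0.201]
contact_force: [-4.3, -1.1, 3.4]
opening: 57.1
grip_force: 62.4
```

```bash
python3 - <<'E'
from h import *
s=robot.state();print(s["joints"].round(2),rot().inv().apply(s["contact_force"]))
show(C+80.5*A-48*A-.8*RT(-1.56).apply([0,1,0]),RT(-1.56))
E
```

```text
[-0.04 -0.06 -0.47  2.09  0.38  0.63 -0.73] [-0.96195048 -1.83526773 -5.15612799]
shift [-0.9 -0.8  3. ] rot [ 0.002 -0.001  0.003]
```

Emit:
steer_hand --moves '[[[0,0,0,0,0,-0.08,50],[0,0,0,0,0,-0.12,50],[0,0,0,0,0,-0.12,50],[0,0,0,0,0,-0.12,50],[0,0,0,0,0,-0.12,50],[0,0,0,0,0,-0.12,50],[0,0,0,0,0,-0.12,50],[0,0,0,0,0,-0.1,50],[0,0,0,0,0,-0.05,50],[0,0,0,0,0,0,50],[0,0,0,0,0,0,50]]]'

```text
time_s: 13.4
tool_pos: [535.0, 172.4, 194.2]
tcp_rot: [0.261, 0.28, 0.92, 0.091]
contact_force: [0.1, 1.4, -2.1]
opening: 57.3
grip_force: 64.0
```

```bash
python3 - <<'E'
from h import *
s=robot.state();print(s["joints"].round(2),rot().inv().apply(s["contact_force"]),rot().inv().apply(s["torque"]))
show(C+80.5*A-48*A,RT(-1.56))
E
```

```text
[-0.09 -0.06 -0.42  2.09  0.38  0.63  0.21] [1.60890282 0.56271166 1.87540667] [ 1.22201436  0.96050059 -0.06508914]
shift [-0.9 -0.1  2.3] rot [ 0.001 -0.001  0.951]
```

Emit:
steer_hand --moves '[[[0,0,0,0,0,0,85],[0,0,0,0,0,0,85],[0,0,0,0,0,0,85],[0,0,0,0,0,0,85],[0,0,0,0,0,0,85]]]'

```text
time_s: 13.82
tool_pos: [535.7, 172.6, 194.6]
tcp_rot: [0.261, 0.279, 0.92, 0.092]
contact_force: [-0.4, 0.0, -0.4]
opening: 84.8
grip_force: 0.0
```

```bash
python3 - <<'E'
from h import *
s=robot.state();S=P("scene")
im=read_camera("scene")[:,:,::-1];im2=read_camera("side")[:,:,::-1]
a=cv2.resize(im[190:290,240:320],(400,500),interpolation=2);b=cv2.resize(im2[180:280,220:300],(400,500),interpolation=2)
cv2.imwrite("pics/e1.png",np.hstack([a,b]))
E
```

```text
(no output)
```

View pics/e1.png

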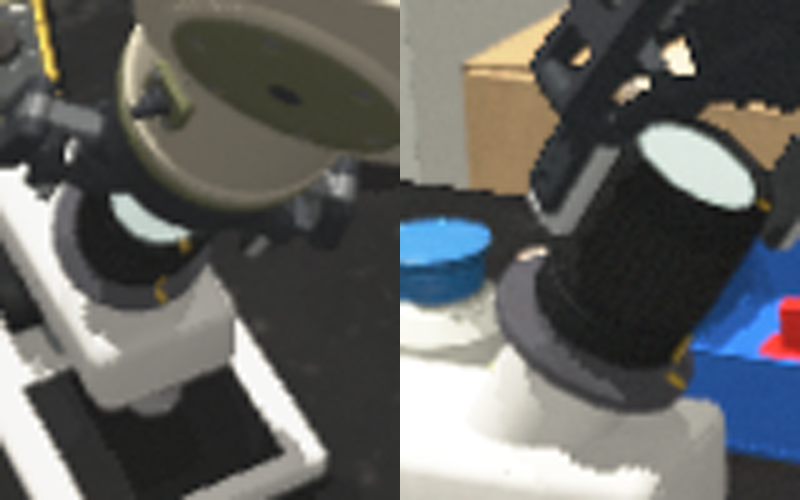

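Both marks now line up. The side-view lens centre moved from (282,209.6) to (279.4,213), about 8 mm down the axis, so the eyepiece has dropped. Gripping again and screwing it home.

Emit:
steer_hand --moves '[[[0,0,0,0,0,0,70],[0,0,0,0,0,0,62],[0,0,0,0,0,0,50],[0,0,0,0,0,0,50],[0,0,0,0,0,0,50],[0,0,0.16,0,0,0.08,50],[0,0,0.24,0,0,0.12,50],[0,0,0.24,0,0,0.12,50],[0,0,0.24,0,0,0.12,50],[0,0,0.24,0,0,0.12,50],[0,0,0.24,0,0,0.12,50],[0,0,0.24,0,0,0.12,50],[0,0,0.24,0,0,0.12,50],[0,0,0.24,0,0,0.12,50],[0,0,0.24,0,0,0.12,50],[0,0,0.24,0,0,0.12,50],[0,0,0.24,0,0,0.12,50],[0,0,0.24,0,0,0.12,50],[0,0,0,0,0,0,50]]]'

```text
time_s: 15.5
tool_pos: [537.3, 172.3, 192.4]
tcp_rot: [0.126, 0.837, 0.471, 0.247]
contact_force: [-6.7, -1.9, 6.7]
opening: 57.0
grip_force: 62.0
```

```bash
python3 - <<'E'
from h import *
s=robot.state();print(s["joints"].round(2),rot().inv().apply(s["contact_force"]),rot().inv().apply(s["torque"]))
show(C+80.5*A-48*A,RT(-1.56))
E
```

```text
[-0.02 -0.05 -0.49  2.09  0.39  0.62 -1.32] [-2.55823709 -0.84620053 -9.27379479] [-0.62316539 -0.97029831  0.21355761]
shift [-0.6 -0.1 -0.4] rot [ 0.002 -0.002 -0.575]
```

Emit:
steer_hand --moves '[[[0,0,0.16,0,0,0.1,50],[0,0,0.2,0,0,0.12,50],[0,0,0.2,0,0,0.12,50],[0,0,0.2,0,0,0.12,50],[0,0,0.2,0,0,0.12,50],[0,0,0.1,0,0,0.08,50],[0,0,0.1,0,0,0.05,50],[0,0,0,0,0,0,50]]]'

```text
time_s: 16.17
tool_pos: [538.0, 171.9, 191.3]
tcp_rot: [0.033, 0.949, 0.153, 0.275]
contact_force: [-4.1, -1.3, 5.5]
opening: 57.3
grip_force: 62.5
```

```bash
python3 - <<'E'
from h import *
s=robot.state();print(s["joints"].round(2),rot().inv().apply(s["contact_force"]),rot().inv().apply(s["torque"]))
show(C+80.5*A-48*A,RT(-1.56))
E
```

```text
[ 0.01 -0.04 -0.52  2.09  0.39  0.62 -2.02] [-0.85340157  0.88445528 -6.85001221] [-2.29595346 -0.62018567  0.18035465]
shift [-0.3 -0.  -1.7] rot [ 0.002 -0.002 -1.279]
```

Emit:
steer_hand --moves '[[[0,0,0.1,0,0,0.06,50],[0,0,0.1,0,0,0.06,50],[0,0,0,0,0,0,50]]]'

```text
time_s: 16.42
tool_pos: [540.0, 172.8, 192.9]
tcp_rot: [0.016, 0.955, 0.097, 0.278]
contact_force: [6.8, -1.7, 4.5]
opening: 56.9
grip_force: 63.9
```

```bash
python3 - <<'E'
from h import *
s=robot.state();print(s["joints"].round(2),rot().inv().apply(s["contact_force"]),rot().inv().apply(s["torque"]))
show(C+80.5*A-48*A,RT(-1.56))
E
```

```text
[ 0.02 -0.04 -0.52  2.08  0.39  0.62 -2.14] [ 7.6368632   3.24106736 -0.16899097] [-0.90316244  0.82869784  0.05922973]
shift [-3.   0.4 -1.4] rot [ 0.004 -0.007 -1.399]
```

Emit:
steer_hand --moves '[[[0,0,0,0,0,0,85],[0,0,0,0,0,0,85],[0,0,0,0,0,0,85],[0,0,0,0,0,0,85],[0,0,0,0,0,0,85],[0,0,-12,0,0,0,85],[0,0,-15,0,0,0,85],[0,0,-15,0,0,0,85],[0,0,-15,0,0,0,85],[0,0,-15,0,0,0,85],[0,0,-15,0,0,0,85],[0,0,0,0,0,0,85]]]'

```text
time_s: 17.42
tool_pos: [491.7, 171.5, 267.1]
tcp_rot: [0.016, 0.956, 0.098, 0.278]
contact_force: [0.7, 0.5, -0.1]
opening: 85.0
grip_force: 0.0
```

```bash
python3 - <<'E'
from h import *
S,D=P("scene"),P("side")
im=read_camera("scene")[:,:,::-1];im2=read_camera("side")[:,:,::-1]
a=cv2.resize(im[190:290,240:320],(400,500),interpolation=2);b=cv2.resize(im2[180:280,220:300],(400,500),interpolation=2)
cv2.imwrite("pics/e2.png",np.hstack([a,b]))
Ct=C-.8*RT(-1.56).apply([0,1,0])
for t in(1.8,2.0,2.22):  # top rim mark position predictions, side/scene composite px
    X=Ct+68.5*A+RT().apply([-27*np.cos(t),-27*np.sin(t),0])
    print(t,((proj(S,X)-[240,190])*5).round(),((proj(D,X)-[220,180])*5+[400,0]).round())
print(((proj(D,Ct+68.5*A)-[220,180])*5+[400,0]).round(),((proj(S,Ct+68.5*A)-[240,190])*5).round())
E
```

```text
1.8 [ 95. 203.] [648. 192.]
2.0 [ 94. 191.] [637. 181.]
2.22 [ 96. 177.] [628. 169.]
[693. 176.] [157. 194.]
```

View pics/e2.png

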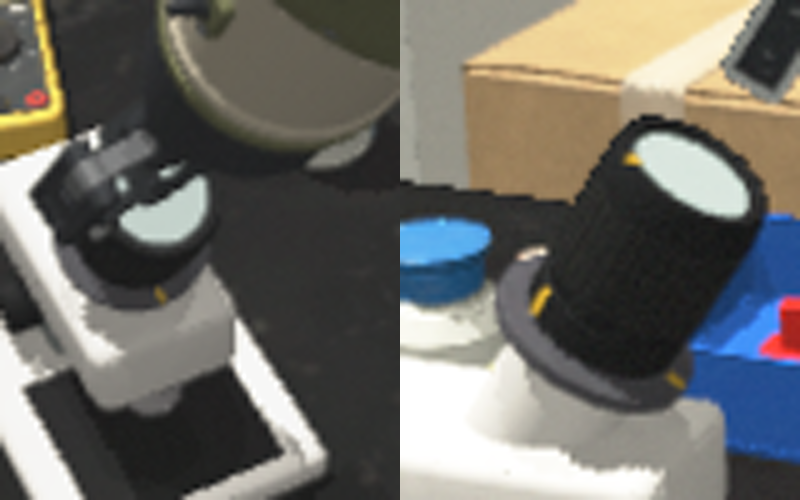

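The side view shows the lens centre at (693,175), where home is predicted at (693,176), and the mark at (632,158), which is about 2.2 rad. The eyepiece is home, the gripper is clear and the cap is still in the tray, so I'm handing in.

```bash
python3 -c "
from bench import robot, read_camera, camera_params
print(robot.hand_in())"
```

```text
the job is handed in; nothing more can be done
None
```

I handed the job in at about 17.5 s: the red cap is in the blue tray and the eyepiece dropped its step and is screwed home, both checked only in camera images (no verdict came back), with the gripper clear and the flux bottle, solder spool and side cutters not touched.

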